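# Set a sample bottle in the bench capper and lock the clamp

## Task

Get the square-bodied sample bottle ready for cap tightening on the bench capper: slide it along the base plate from its waiting mark, keeping it upright and never lifting it, until it stands under the capping head and is squarely home in the nest of the back fence, without ramming it in. Then let go and turn the T-shaped clamp knob clockwise until it snaps past its dead centre to its end and the pad holds the bottle fast. Leave the round brown jar on the other mark alone.

Things in the scene. Friction and masses are not known exactly. Their poses are not given: they have to be found in the camera images.
- bottle: the square-bodied white sample bottle with screw cap, to be set up. Flat sides 69 mm apart (own x), 81 mm deep (own y), corners rounded by 20 mm; shoulders at 122 mm, cap 60 mm across up to 143 mm; about 0.34 kg. Origin: centre of its underside, z up. Starts on one outer mark with its own y roughly along the capper's x, so its 69 mm sides are gripped along the capper's y
- jar: round brown jar, 68 mm across, 147 mm tall, waiting on the other outer mark of the capper. Origin: centre of its underside
- capper: bench capper, fixed. Origin: bench level under the centre of the nest; x away from the robot, y along the back fence (left), z up. Base plate x -185 to 118, y -200 to 200, top at z 12 (mm, its frame). Engraved outer marks at x -12, y +140 and -140. Fence: rail 34 mm high, front face at x 32.5, y -185 to 185, broken by the nest. Column behind at x 67 to 111. Clamp box x -157 to -87, y +-30, to z 67
- nest (a point): plate-top point where the centre of the bottle's underside is when it is squarely home (capper x 0, y 0, z 12; axes as the capper). The nest is a pocket in the fence, 7.5 mm deep (rear face at x 40 mm), 53 mm wide at its rear and opening at 45 degrees to 68 mm at the mouth: it takes the rounded rear corners of the bottle with about 2 mm sideways play
- head (a point): bottom centre of the capping chuck over the nest (capper z 177 mm), 53 mm across; above it the white housing, z 220 to 296, x -50 to 70, y -75 to 75: no room for a hand pointing straight down. Leaning back toward the robot by 38 to 48 degrees, fingers can hold the bottle's 69 mm sides about 20 mm in front of its centre, 78 to 86 mm above the plate
- knob_grip (a point): middle of the T knob's bar, on the knob's vertical axis (capper x -130, y 0, z 96 mm). The bar is 62 mm long (this point's own x axis), 16 mm thick (own y), 24 mm tall, top at z 108; grip it across its thickness from above
- clamp_knob (a joint): angle of the clamp knob, rad; 0 fully open (bar along the capper's y), growing clockwise seen from above. Its crank moves the pad up to 22 mm toward the nest: it meets a home bottle at about 1.0, stiffens up to the dead centre at 1.65, then snaps to the end stop at 2.1 (locked) and stays; let go before 1.65 it may turn back. Takes two grasps
- clamp_pad: rubber-faced clamp pad in front of the nest, 38 mm wide, 26 mm tall, pressing toward the capper's +x. Origin: middle of its face, capper z 40 mm; with the knob at 0 the face is 17 mm clear of the front of a bottle that is home
Not all that is in view belongs to the job. What is shaped like the bottle but blue or pink is not meant. What is shaped like the jar but blue is not meant.

How it is judged:
On the way, in this order (a step that is already met when the one before it is completed fails the run):
1. the bottle is squarely home in the nest under the capping head (x of bottle in the frame of nest between -0.003 and 0.003 m and y of bottle in the frame of nest between -0.004 and 0.004 m and angle between the y axis of bottle and the x axis of nest, either way round below 0.08 rad), for 0.2 s.
2. the clamp knob has snapped past its dead centre and the pad presses on the bottle (value of joint clamp_knob above 1.95 rad and contact force between clamp_pad and bottle above 4 N), for 0.2 s.
At the end, for the whole second after the job is handed in: the bottle stands upright (within 0.05 rad) and still, home in the nest (within 3 mm in depth, 4 mm sideways, square within 0.08 rad), the clamp knob is past its dead centre at its end (over 1.95 rad) and its pad presses on the bottle with more than 4 N; the jar stands within 15 mm of where it was (all of step 1 and all of step 2 and angle between each of bottle, jar's own z axis and vertical below 0.05 rad and linear speed of bottle below 0.01 m/s and distance of jar from where it was at the start of the episode below 0.015 m); the robot touches nothing.
It fails at once if the bottle is lifted more than 8 mm off the base plate (z of bottle in the frame of nest above 0.008 m).
It fails at once if the bottle is tipped by more than 0.2 rad (angle between bottle's own z axis and vertical above 0.2 rad).
It fails at once if the bottle is rammed against the capper with more than 90 N (contact force between bottle and capper above 90 N).
It fails at once if the jar is pushed more than 15 mm or tipped (distance of jar from where it was at the start of the episode above 0.015 m or angle between jar's own z axis and vertical above 0.2 rad).
It also fails if it takes over 62 s, if anything falls off the work surface, if the arm or the gripper's body presses on something with over 40 N, if the wrist force passes 120 N, or if a joint passes its speed limit or range.

## Robot

A 6-joint arm with a two-finger parallel gripper is mounted at the origin on a cart in front of the work surface, level with it; the furniture and walls round the work are solid. World frame = base frame: x ahead of the robot, y to its left, z up, the work surface at z = 0. Lengths are in m, angles in rad, forces in N, time in s.
With the tool pointing down it reaches from about 0.275 to 0.85 m from the base axis. Payload 19 kg.
Tool frame: the origin (TCP) lies midway between the tips of the shut fingers; the grasp point (between the pads) lies 19 mm behind it; z points along the fingers, y is the direction in which the jaws open and shut (so a half turn about z gives the same grasp; the last joint's range is limited). The gripper opens to 85 mm and grips with 20 to 120 N. Pads are 22 mm wide; open, the fingers measure 114 mm over their backs; the gripper's body (76 mm by 85 mm) begins 54 mm behind the grasp point. The pads swing forward as they close: fully open they stand 13 mm farther back than shut.
Start: joints at [0.978, 0.15, 1.437, -0, 1.554, -0.134], TCP at [0.255, 0.516, 0.231] pointing down, gripper open.
Joint ranges: [-2.8, 2.8], [-0.68, 2.1], [0.12, 2.68], [-1.39, 4.53], [0.16, 2.79], [-2.81, 2.81]. Speed limits (rad/s): [1.89, 1.89, 2.22, 3.01, 3.01, 3.01].

## Interface

Orientations are given as a unit quaternion [x, y, z, w].
In Python, from rig import robot gives the robot as it stands. Calls block until the motion is done:
- robot.move_to(position, orientation): joint-space move of the TCP to a pose.
- robot.move_linear(position, frame=None, rate=0.15): straight line of the TCP; frame=None keeps the orientation; rate is the mean speed in m/s.
- robot.set_joints(angles): joint-space move.
- robot.let_go() and robot.clamp(squeeze=None): open the fingers fully, or close them until they stop; squeeze is the grip in N (None keeps the last).
- robot.dwell(seconds).
- robot.ik(position, orientation): joint angles nearest the present ones, or None.
- robot.grab_frame(name): name is "side" or "top"; returns the picture (400x640x3 uint8, blue, green, red); there is no depth.
- robot.camera_model(name): a dict with "camera_matrix" (3x3 intrinsics, pixels), "dist_coeffs" ([k1, k2, p1, p2, k3] as OpenCV has them; the pictures are not rectified), "xyz" and "orientation" of the camera in the world. Camera axes: x right, y down, z forward; pixel columns grow to the right and rows downward; lengths in m; the calibration is good to about 2 mm. A picture is of the moment at which its call begins. camera_model takes no time and is no camera call.
A pose or a line that the arm cannot do raises robot.Unreachable and nothing moves.
- robot.close_job(): hands the job in, once; it reports no verdict.
Readings, each from a call of its own:
- robot.read_time(): time.
- robot.read_q(): joint angles.
- robot.read_joint_vel(): joint speeds.
- robot.read_joint_efforts(): joint torques, N m.
- robot.read_tool_pos(): TCP position.
- robot.read_tcp_rot(): TCP orientation.
- robot.read_wrist_force(): force on the tool from outside, world axes, zero at the start.
- robot.read_torque(): the same for the moment, N m.
- robot.read_width(): opening from 0.0 (shut) to 1.0 (fully open).
Only numpy, scipy, OpenCV 4.12 (cv2) and the standard library are available. Lean on these libraries where they do the work, as an engineer would, in place of code of your own. Each camera call takes 0.05 s, during which the arm holds its last target.

## Working session

There is one attempt and no reset: what is moved stays moved. The work goes in short steps, each a Python script; the robot and the scene stay as the last script left them, time stands still between calls to the robot, and variables do not carry over. Pictures are saved under pics/ and viewed, and the job is handed in when it is done.

```bash
ls; mkdir -p pics
python3 - <<'E'
from rig import robot
import cv2
for n in ("side","top"):
    im=robot.grab_frame(n); cv2.imwrite(f"pics/{n}0.png",im)
    m=robot.camera_model(n); print(n,m)
print(robot.read_time(),robot.read_tool_pos(),robot.read_tcp_rot(),robot.read_width())
E
```

```text
pics
side {'camera_matrix': array([[448.64226687,   0.        , 311.24103509],
       [  0.        , 448.64226687, 198.96005704],
       [  0.        ,   0.        ,   1.        ]]), 'dist_coeffs': array([-0.05626293,  0.        ,  0.        ,  0.        ,  0.        ]), 'xyz': array([0.25179297, 1.03042029, 1.08642485]), 'orientation': array([-0.11672838,  0.90041463, -0.41599227,  0.05077804])}
top {'camera_matrix': array([[393.5499952 ,   0.        , 324.04049763],
       [  0.        , 393.5499952 , 201.74683943],
       [  0.        ,   0.        ,   1.        ]]), 'dist_coeffs': array([-0.02752616,  0.        ,  0.        ,  0.        ,  0.        ]), 'xyz': array([-0.13493947, -0.33622365,  1.62910325]), 'orientation': array([ 0.79781936, -0.5604656 ,  0.12308613, -0.18496588])}
0.1 [0.25456653 0.51534768 0.23074016] [ 2.27380973e-01  9.73805737e-01 -5.01636234e-04 -1.66618400e-04] 0.9981893828152478
```

View pics/side0.png

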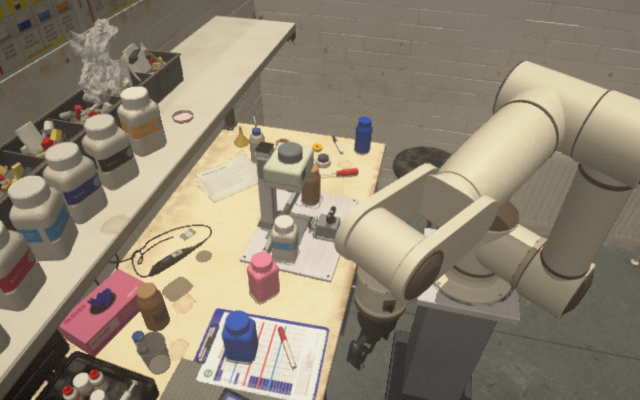

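View pics/top0.png

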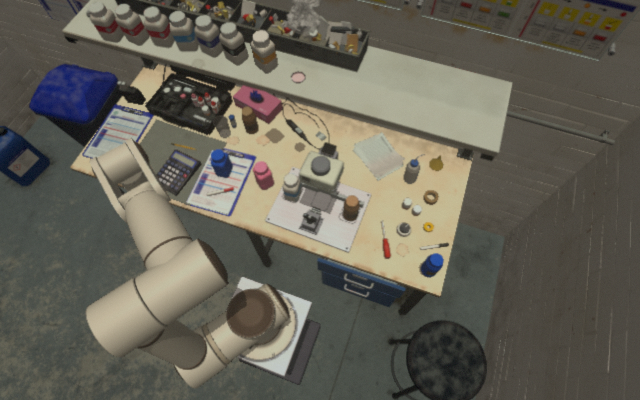

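The white square bottle stands on the capper plate at side (285,240) and top (291,185). The other bottle-shaped items are pink at side (263,277), blue at side (240,337), and white ones on the shelf. None of those is on a mark. The brown jar on the other mark is at side (312,185) and top (351,207). A second brown jar at side (152,305) is off the capper. I'll confirm with enlarged crops.

Run:
```python
import cv2
a=cv2.imread("pics/side0.png")[130:290,230:370]; cv2.imwrite("pics/side0c.png",cv2.resize(a,None,fx=3.7,fy=3.7,interpolation=cv2.INTER_CUBIC))
a=cv2.imread("pics/top0.png")[135:255,255:385]; cv2.imwrite("pics/top0c.png",cv2.resize(a,None,fx=5,fy=5,interpolation=cv2.INTER_CUBIC))
```

```text
(no output)
```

View pics/side0c.png

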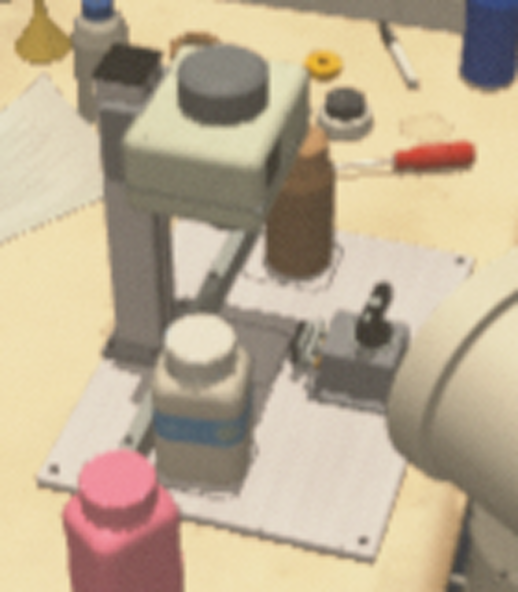

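View pics/top0c.png

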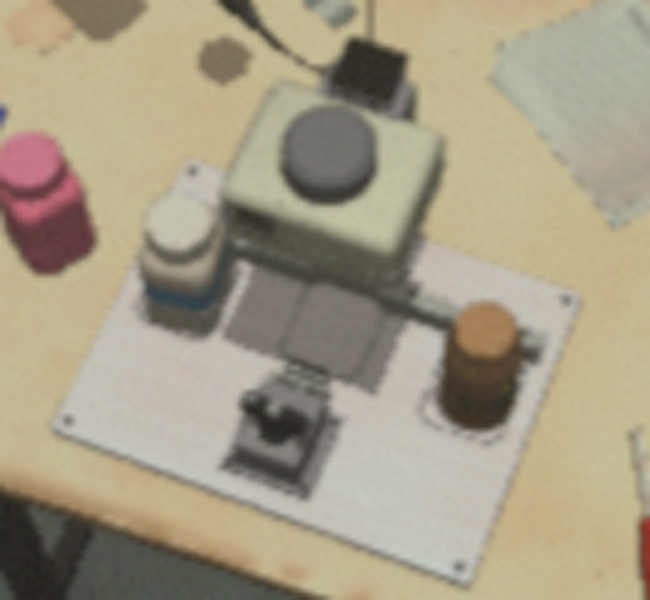

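The crops confirm it: the white bottle with the blue band stands on the +y mark (side crop (200,410)), and the brown jar stands on the −y mark. Next I'll measure the plate pose.

```bash
cat > h.py <<'E'
import numpy as np, cv2
from scipy.spatial.transform import Rotation as R
from rig import robot
def cam(n):
    m=robot.camera_model(n); return np.array(m["camera_matrix"]),np.array(m["dist_coeffs"]),np.array(m["xyz"]),R.from_quat(m["orientation"]).as_matrix()
def plane(n,px,z):
    K,d,C,M=cam(n); p=cv2.undistortPoints(np.array(px,float).reshape(-1,1,2),K,d).reshape(-1,2)
    v=np.c_[p,np.ones(len(p))]@M.T; t=(z-C[2])/v[:,2]; return C+v*t[:,None]
def proj(n,P):
    K,d,C,M=cam(n); rv=cv2.Rodrigues(M.T)[0]; return cv2.projectPoints(np.array(P,float).reshape(-1,1,3),rv,-M.T@C,K,d)[0].reshape(-1,2)
E
python3 - <<'E'
from h import *
off={"top":(255,135,5),"side":(230,130,3.7)}
cor={"top":[(190,160),(55,430),(468,585),(581,298)],"side":[(38,482),(375,560),(475,258)]}
for n in cor:
    ox,oy,s=off[n]; px=[((x+.5)/s-.5+ox,(y+.5)/s-.5+oy) for x,y in cor[n]]
    P=plane(n,px,0.012); print(n,P.round(4)[:,:2].tolist())
im=cv2.imread("pics/top0.png"); hsv=cv2.cvtColor(im,cv2.COLOR_BGR2HSV)
for p in [(280,210),(300,235),(350,230),(262,200),(270,225),(290,232)]: print("top",p,im[p[1],p[0]],hsv[p[1],p[0]])
im=cv2.imread("pics/side0.png")
for n in("side","top"):
    hsv=cv2.cvtColor(cv2.imread(f"pics/{n}0.png"),cv2.COLOR_BGR2HSV)
    mk=((hsv[...,1]<45)&(hsv[...,2]>130)).astype(np.uint8)*255
    cv2.imwrite(f"pics/m_{n}.png",cv2.resize(mk[130:290,230:390],None,fx=3.5,fy=3.5,interpolation=cv2.INTER_NEAREST))
a=cv2.imread("pics/m_side.png");b=cv2.imread("pics/m_top.png");cv2.imwrite("pics/m.png",cv2.resize(np.hstack([a,b]),(800,400)))
E
```

```text
top [[0.7138, 0.1505], [0.4138, 0.1597], [0.401, -0.2331], [0.698, -0.2435]]
side [[0.7081, 0.1579], [0.4088, 0.1664], [0.3966, -0.2331]]
top (280, 210) [180 188 195] [ 16  20 195]
top (300, 235) [124 156 175] [ 19  74 175]
top (350, 230) [179 187 193] [ 17  18 193]
top (262, 200) [142 180 197] [ 21  71 197]
top (270, 225) [144 180 194] [ 22  66 194]
top (290, 232) [137 176 193] [ 21  74 193]
```

View pics/m.png

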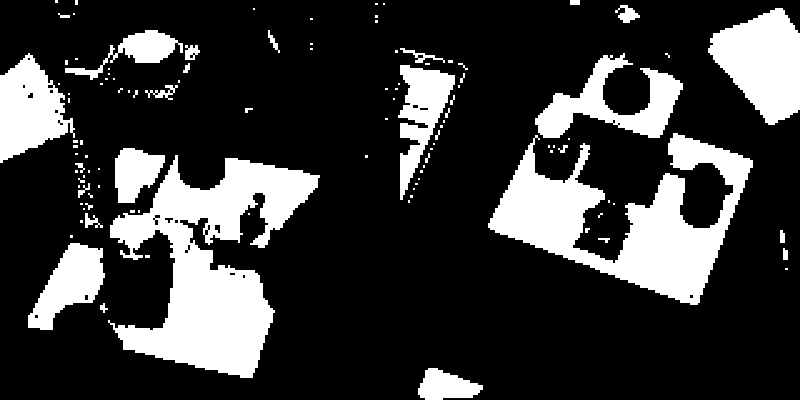

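```bash
cat > fit.py <<'E'
from h import *
def edges(n,fn,T0,iters=3,skip=()):
    im=cv2.GaussianBlur(cv2.imread(fn),(0,0),0.6)
    sat=cv2.cvtColor(im,cv2.COLOR_BGR2HSV)[...,1].astype(np.float32)
    x,y,a=T0
    for it in range(iters):
        c,s=np.cos(a),np.sin(a); M=np.array([[c,-s],[s,c]]); A=[];b=[]
        for ax,val,lo,hi in [(0,-.185,-.19,.19),(0,.118,-.19,.19),(1,-.2,-.175,.11),(1,.2,-.175,.11)]:
            for u in np.linspace(lo,hi,60):
                d=np.linspace(-.014,.014,57)*np.sign(val)
                L=np.zeros((57,2)); L[:,ax]=val+d; L[:,1-ax]=u
                W=np.c_[L@M.T+[x,y],np.full(57,.012)]
                p=proj(n,W).astype(np.float32)
                v=cv2.remap(sat,p[:,:1],p[:,1:],cv2.INTER_LINEAR)[:,0]
                i,o=v[:10].mean(),v[-10:].mean()
                if not(i<38 and o>52 and v[:10].max()<42 and v[-10:].min()>48): continue
                k=np.argmax(v>(i+o)/2); 
                nrm=M[:,ax]; e=d[k]
                # e = nrm.dxy + da*(rot offset)
                A.append([nrm[0],nrm[1],(u if ax==1 else -u),ax*2+(val>0)]); b.append(e)
        A=np.array(A);b=np.array(b)
        keep=np.ones(len(b),bool)
        for _ in range(4):
            sol=np.linalg.lstsq(A[keep,:3],b[keep],rcond=None)[0]; r=b-A[:,:3]@sol; keep=abs(r)<max(2.5*np.median(abs(r)),.0015)
        x,y,a=x+sol[0],y+sol[1],a+sol[2]
    for e in range(4):
        q=A[:,3]==e; print(n,"edge",e,q.sum(),np.median(r[q]) if q.any() else None)
    return x,y,a
if __name__=="__main__":
    a=-.03
    for n,c in(("top",(.5567,-.0416)),("side",(.5524,-.0376))):
        x0=c[0]+.0335*np.cos(a); y0=c[1]+.0335*np.sin(a)
        print(n,np.round(edges(n,f"pics/{n}0.png",(x0,y0,a)),4))
E
python3 fit.py
```

```text
top edge 0 60 -0.0006275892493277288
top edge 1 31 0.0008872869653945443
top edge 2 60 -4.082356954463211e-06
top edge 3 52 0.0004812371679906621
top [ 0.5901 -0.0405 -0.0319]
side edge 0 20 0.00048021179793585056
side edge 1 24 -0.00048612235562289384
side edge 2 27 -0.0020083938757387413
side edge 3 40 0.00153669431145937
side [ 0.5891 -0.0385 -0.0263]
```

Run:
```python
import cv2,numpy as np
a=cv2.imread("pics/side0.png")[205:275,255:315]
b=cv2.imread("pics/top0.png")[165:215,272:314]
f=lambda i,s:cv2.resize(i,None,fx=s,fy=s,interpolation=cv2.INTER_CUBIC)
a=f(a,6.5);b=f(b,9.1)
h=min(len(a),len(b));cv2.imwrite("pics/b.png",np.hstack([a[:h],b[:h]]))
print(a.shape,b.shape)
```

```text
(455, 390, 3) (455, 382, 3)
```

View pics/b.png

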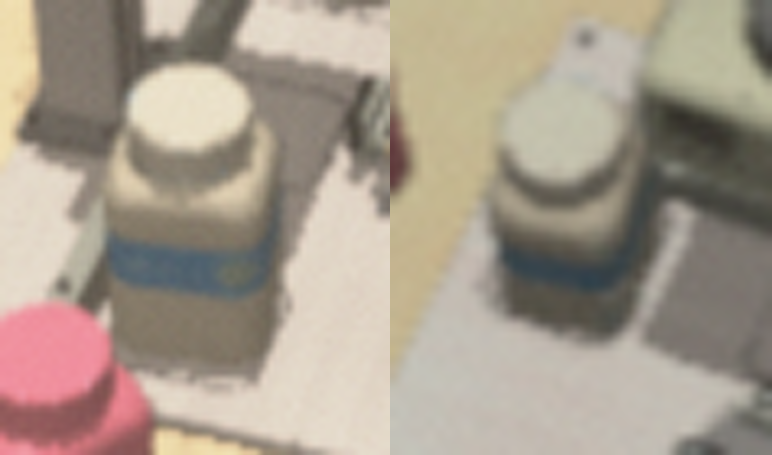

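Run:
```python
from h import *
def up(c,s,o): return ((c[0]+.5)/s-.5+o[0],(c[1]+.5)/s-.5+o[1])
N=np.array([.5896,-.0396]);a=-.030;M=np.array([[np.cos(a),-np.sin(a)],[np.sin(a),np.cos(a)]])
for n,c,s,o in(("side",(190,106),6.5,(255,205)),("top",(172,135),9.1,(272,165))):
    p=up(c,s,o);P=plane(n,[p],.155)[0,:2];print(n,p,P,(P-N)@M)
# base edge lines
for n,cs,s,o in(("side",[(130,366),(245,381)],6.5,(255,205)),("top",[(525-390,322),(600-390,339)],9.1,(272,165))):
    P=plane(n,[up(c,s,o) for c in cs],.012)[:,:2];d=P[1]-P[0];print(n,((P-N)@M).round(4).tolist(),np.degrees(np.arctan2(*(d@M)[::-1])))
# jar top
P=plane("top",[up((486,330),5,(255,135))],.159)[0,:2];print("jar",P,(P-N)@M)
# ellipse fits of bright cap
```

```text
side (283.8076923076923, 220.8846153846154) [0.57688487 0.09233453] [-0.01666685  0.13149377]
top (290.45604395604397, 179.3901098901099) [0.57678388 0.09239152] [-0.0167695  0.1315477]
side [[0.0053, 0.173], [-0.0516, 0.1661]] -173.04165769491954
top [[-0.054, 0.1492], [-0.0489, 0.1102]] -82.58506895606334
jar [ 0.56731682 -0.18648467] [-0.01786727 -0.14748698]
```

```bash
cat >> h.py <<'E'
N=np.array([.5896,-.0396,0]); YAW=-.030
def capR(yaw): return R.from_euler('z',yaw).as_matrix()
def lean(theta,yaw,flip=1):
    z=np.array([np.sin(theta),0,-np.cos(theta)]); y=np.array([0,flip,0.]); x=np.cross(y,z)
    return capR(yaw)@np.c_[x,y,z]
def W(p): return N+capR(YAW)@np.array(p,float)   # capper -> world
def q(M): return R.from_matrix(M).as_quat()
PADB=.027
E
python3 - <<'E'
from h import *
print(R.from_quat(robot.read_tcp_rot()).as_matrix().round(2).tolist())
P=plane("top",[(261,167)],.14);print("pink cap approx",P)
for th in (38,43,48):
  for fl in (1,-1):
    out=[]
    for cx,cy,yaw,back in((-.0167,.1315,YAW+.122,.13),(-.0167,.1315,YAW+.122,0),(-.0167,0.13,YAW,0),(-.014,0,YAW,0),(0,0,YAW,0),(0,0,YAW,.13)):
        M=lean(np.radians(th),yaw,fl)
        g=W([cx,cy,.012+.082])-capR(yaw)@np.array([.02,0,0])
        tcp=g+M[:,2]*(PADB-back)
        j=robot.ik(tcp,q(M)); out.append(None if j is None else np.round(j,2).tolist())
    print(th,fl,*out,sep="\n  ")
E
```

```text
[[-0.9, 0.44, -0.0], [0.44, 0.9, -0.0], [0.0, -0.0, -1.0]]
pink cap approx [[0.59815339 0.24240521 0.14      ]]
38
  1
  [-0.04, -0.39, 2.17, 0.12, 0.7, -1.76]
  [-0.01, -0.05, 2.14, 0.16, 0.39, -1.8]
  [0.05, -0.04, 2.13, -0.14, 0.39, -1.38]
  [-0.29, -0.06, 2.16, 0.39, 0.43, -2.14]
  [-0.28, -0.03, 2.13, 0.38, 0.43, -2.13]
  [-0.35, -0.37, 2.16, 0.29, 0.74, -2.05]
38
  -1
  [-0.04, -0.39, 2.17, 0.12, 0.7, 1.38]
  [-0.01, -0.05, 2.14, 0.16, 0.39, 1.34]
  [0.05, -0.04, 2.13, -0.14, 0.39, 1.76]
  [-0.29, -0.06, 2.16, 0.39, 0.43, 1.0]
  [-0.28, -0.03, 2.13, 0.38, 0.43, 1.02]
  [-0.35, -0.37, 2.16, 0.29, 0.74, 1.09]
43
  1
  [-0.05, -0.44, 2.25, 0.17, 0.59, -1.82]
  [-0.01, -0.06, 2.2, 0.28, 0.27, -1.91]
  [0.06, -0.05, 2.19, -0.23, 0.26, -1.28]
  [-0.31, -0.08, 2.21, 0.61, 0.33, -2.36]
  [-0.3, -0.05, 2.18, 0.6, 0.33, -2.35]
  [-0.38, -0.42, 2.24, 0.41, 0.64, -2.17]
43
  -1
  [-0.05, -0.44, 2.25, 0.17, 0.59, 1.32]
  [-0.01, -0.06, 2.2, 0.28, 0.27, 1.23]
  [0.06, -0.05, 2.19, -0.23, 0.26, 1.86]
  [-0.31, -0.08, 2.21, 0.61, 0.33, 0.78]
  [-0.3, -0.05, 2.18, 0.6, 0.33, 0.8]
  [-0.38, -0.42, 2.24, 0.41, 0.64, 0.98]
48
  1
  [-0.06, -0.49, 2.33, 0.25, 0.48, -1.9]
  None
  None
  [-0.32, -0.08, 2.27, 1.0, 0.26, -2.76]
  [-0.31, -0.05, 2.24, 1.0, 0.25, -2.74]
  [-0.42, -0.47, 2.32, 0.56, 0.56, -2.33]
48
  -1
  [-0.06, -0.49, 2.33, 0.25, 0.48, 1.24]
  None
  None
  [-0.32, -0.08, 2.27, 1.0, 0.26, 0.39]
  [-0.31, -0.05, 2.24, 1.0, 0.25, 0.4]
  [-0.42, -0.47, 2.32, 0.56, 0.56, 0.81]
```

```bash
cat >> h.py <<'E'
TH=np.radians(43); GX=-.020; GZ=.012+.084; PADB=.019
def bpose(cx,cy,dyaw,back=0.,dz=0.):
    """TCP pose holding the bottle whose centre is at capper (cx,cy), yaw dyaw rel. capper"""
    yaw=YAW+dyaw; M=lean(TH,yaw,-1)
    g=W([cx,cy,GZ+dz])+capR(yaw)@np.array([GX,0,0])
    return g+M[:,2]*(PADB-back), q(M)
def st(tag=""):
    print(tag,"t%.1f"%robot.read_time(),"tcp",np.round(robot.read_tool_pos(),4),"F",np.round(robot.read_wrist_force(),1),"w%.3f"%robot.read_width())
def snap(tag,n="side",box=(230,130,370,290),s=3.6):
    im=robot.grab_frame(n); x0,y0,x1,y1=box
    cv2.imwrite(f"pics/{tag}.png",im); cv2.imwrite(f"pics/{tag}c.png",cv2.resize(im[y0:y1,x0:x1],None,fx=s,fy=s,interpolation=cv2.INTER_CUBIC))
E
python3 - <<'E'
from h import *
p=robot.read_tool_pos(); robot.move_linear([p[0],p[1],.33],rate=.25)
p,o=bpose(-.0167,.1315,.122,back=.22); print(p,robot.ik(p,o))
robot.move_to(p,o); st()
p,o=bpose(-.0167,.1315,.122,back=.10); robot.move_linear(p,rate=.15); st()
snap("a1"); snap("a1t","top",(255,135,385,255),5)
E
```

```text
[0.42043455 0.07791062 0.24300209] NoneTraceback (most recent call last):
  File "<stdin>", line 4, in <module>
rig.Unreachable: the arm cannot take that pose within its joint ranges
```

Run:
```python
from h import *
for b in (.13,.15,.17,.19):
    p,o=bpose(-.0167,.1315,.122,back=b); j=robot.ik(p,o); print(b,p,None if j is None else np.round(j,2))
    if j is not None: bb=b
p,o=bpose(-.0167,.1315,.122,back=min(bb,.15)); robot.move_to(p,o); st()
p,o=bpose(-.0167,.1315,.122,back=.08); robot.move_linear(p,rate=.15); st()
snap("a1"); snap("a1t","top",(255,135,385,255),5)
```

```text
0.13 [0.48155483 0.0835496  0.17718026] [-0.05 -0.47  2.25  0.17  0.62  1.33]
0.15 [0.46797255 0.08229649 0.19180733] [-0.06 -0.52  2.25  0.17  0.68  1.33]
0.17 [0.45439026 0.08104339 0.20643441] [-0.07 -0.57  2.24  0.16  0.73  1.33]
0.19 [0.44080798 0.07979028 0.22106148] [-0.08 -0.63  2.24  0.16  0.79  1.33]
 t2.5 tcp [0.4682 0.0827 0.1921] F [-0.4 -0.1  0. ] w0.999
 t3.1 tcp [0.5154 0.087  0.1408] F [-0.1  0.   0.2] w1.003
```

View pics/a1c.png

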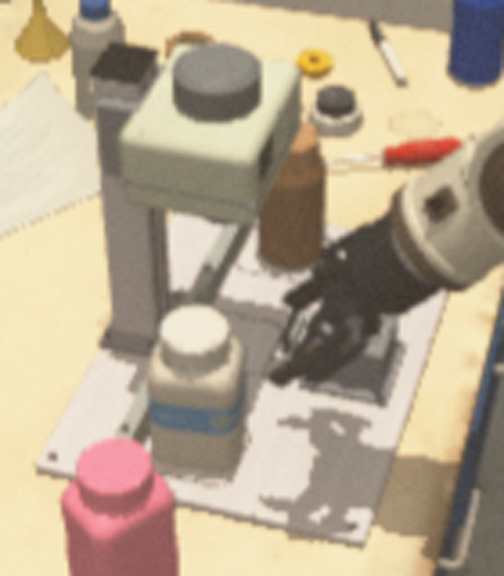

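View pics/a1tc.png

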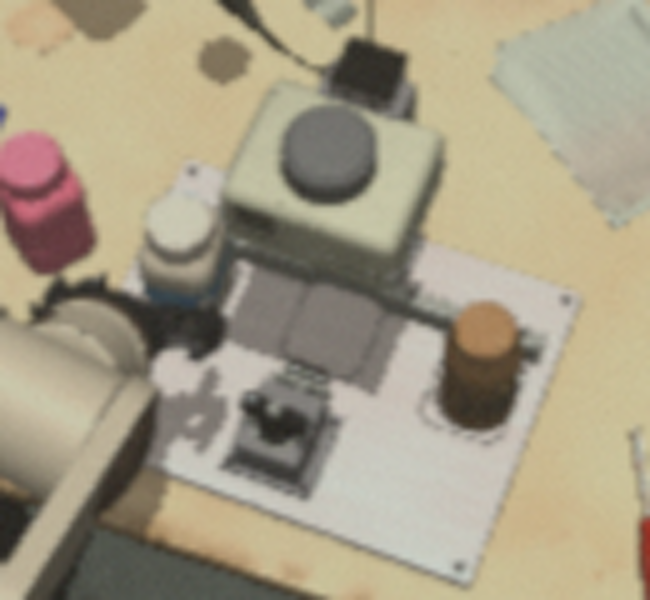

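The fingers are at side crop (320,330), lined up with the white bottle at (195,400). In the top crop the bottle at (180,265) lies ahead between the fingers. I'll go in stepwise.

Run:
```python
from h import *
for b in (.05,.03,.02,.01,.005,0):
    p,o=bpose(-.0167,.1315,.122,back=b); robot.move_linear(p,rate=.08); st(b)
    if np.linalg.norm(robot.read_wrist_force())>4: break
snap("a2"); snap("a2t","top",(255,135,385,255),5)
```

```text
0.05 t3.7 tcp [0.5357 0.0886 0.1188] F [-1.  -0.4  0.7] w0.997
0.03 t4.1 tcp [0.5493 0.0898 0.104 ] F [-0.2  0.8 -0.7] w1.003
0.02 t4.4 tcp [0.556  0.0904 0.0967] F [ 0.  -0.9 -0.4] w1.002
0.01 t4.7 tcp [0.5628 0.0911 0.0893] F [-0.4 -0.6  0.6] w0.998
0.005 t4.9 tcp [0.5664 0.0914 0.0857] F [ 0.4 -0.2  0.3] w1.003
0 t5.2 tcp [0.5698 0.0917 0.0818] F [0.5 0.3 0.2] w1.002
```

View pics/a2c.png

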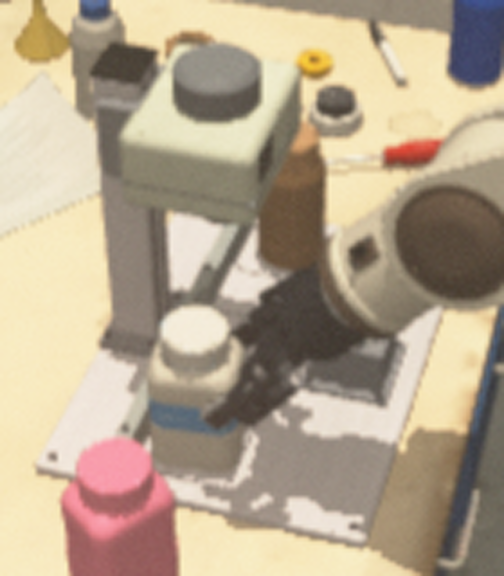

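View pics/a2tc.png

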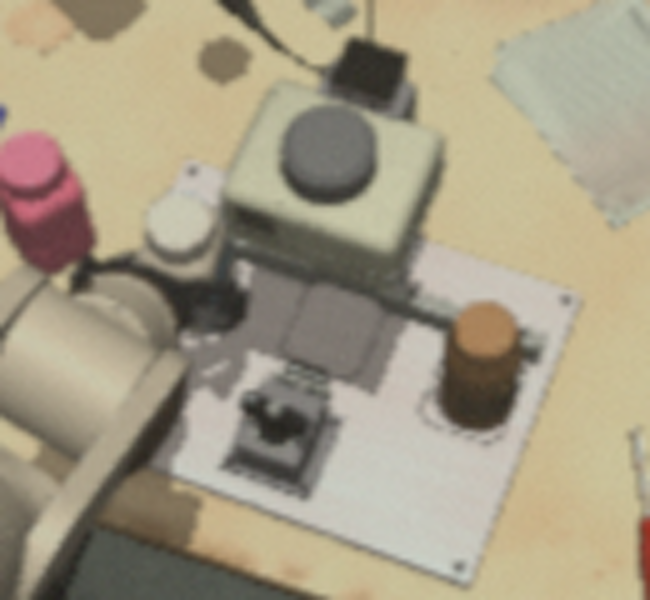

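Run:
```python
from h import *
p,o=bpose(-.0167,.1315,.122,back=-.002); robot.move_linear(p,rate=.05); st()
robot.clamp(squeeze=35); st("clamped")
robot.dwell(.3); st()
snap("a3"); snap("a3t","top",(255,135,385,255),5)
```

```text
t5.5 tcp [0.5712 0.0918 0.0805] F [-0.6  0.5  0.2] w1.006
clamped t5.8 tcp [0.5712 0.0919 0.0808] F [-2.3  1.6  2.6] w0.780
 t6.1 tcp [0.5712 0.0919 0.0808] F [-3.9  1.1  4.7] w0.779
```

View pics/a3c.png

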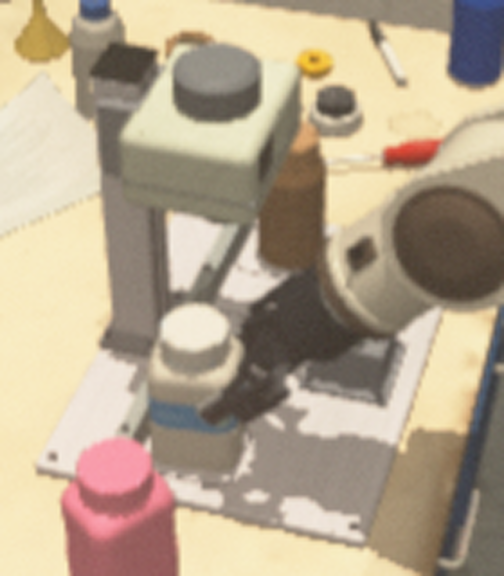

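Run:
```python
from h import *
robot.let_go(); st("open")
for b in (-.004,-.006,-.008):
    p,o=bpose(-.0167,.1315,.122,back=b); robot.move_linear(p,rate=.03)
    f=np.mean([robot.read_wrist_force() for _ in range(3)],0); st(b)
    if np.linalg.norm(f)>3: break
snap("a4","side",(255,195,335,275),7)
```

```text
open t6.5 tcp [0.5712 0.0918 0.0805] F [-0.5 -0.8  0.1] w0.996
-0.004 t6.8 tcp [0.5725 0.0919 0.079 ] F [ 0.1 -0.3  1.3] w0.998
-0.006 t7.0 tcp [0.5739 0.0921 0.0776] F [-0.7  0.1  0.3] w1.003
-0.008 t7.3 tcp [0.5753 0.0922 0.0761] F [ 0.2 -0.4  0.6] w0.998
```

View pics/a4c.png

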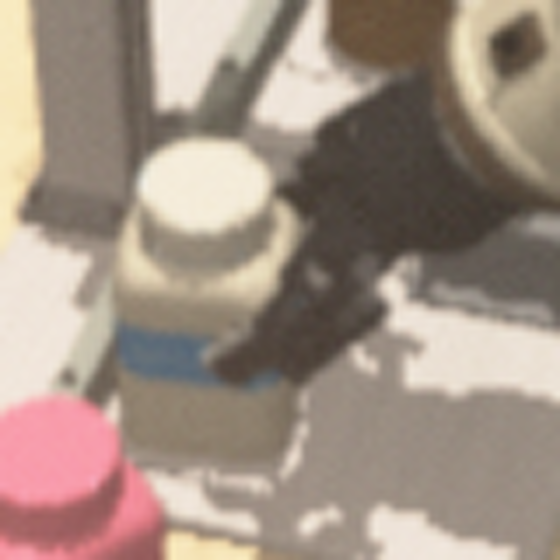

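The gripper body at crop (290,190) sits just clear of the cap edge at (272,190), and there is no contact force. I'll clamp here, about 6 mm deeper than before.

Run:
```python
from h import *
robot.clamp(squeeze=35); st("clamped")
robot.dwell(.3); st()
```

```text
clamped t7.7 tcp [0.5753 0.0923 0.0764] F [-2.8  1.6  2.4] w0.781
 t8.0 tcp [0.5753 0.0922 0.0764] F [-2.6  1.2  5. ] w0.781
```

Run:
```python
from h import *
p,o=bpose(-.012,.122,0,back=-.008); robot.move_linear(p,frame=o,rate=.03); st("sq")
for y in (.09,.06):
    p,o=bpose(-.012,y,0,back=-.008); robot.move_linear(p,rate=.05); st(y)
snap("a5"); snap("a5t","top",(255,135,385,255),5)
```

```text
sq t8.6 tcp [0.5798 0.0828 0.0764] F [0.3 1.1 1.7] w0.780
0.09 t9.4 tcp [0.5788 0.0505 0.0764] F [-0.6 -4.5  3.6] w0.783
0.06 t10.1 tcp [0.5779 0.0208 0.0763] F [ 0.1 -2.7  3.6] w0.785
```

View pics/a5c.png

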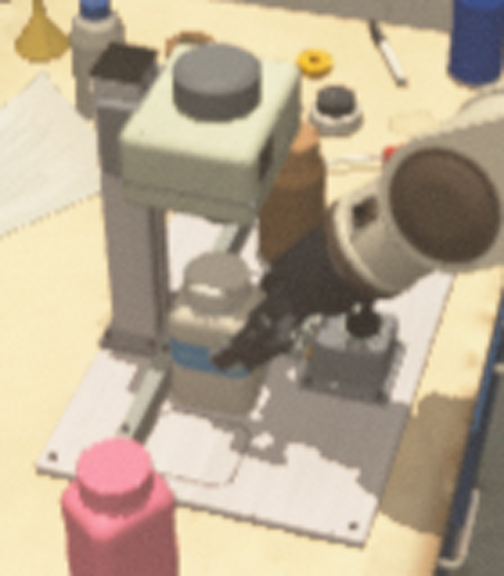

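View pics/a5tc.png

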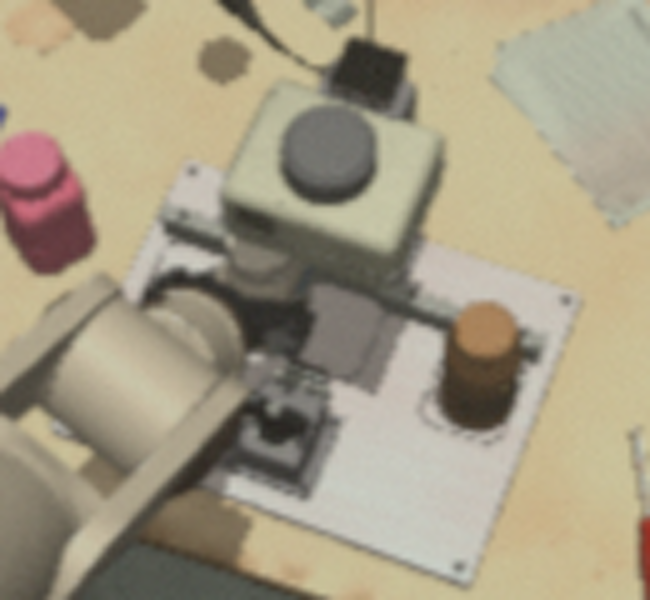

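The bottle at side crop (215,340) stands upright and slides freely, with drag of about 3–4 N. I'll continue to y=0 and then feel into the nest.

Run:
```python
from h import *
for y in (.03,.015,0):
    p,o=bpose(-.012,y,0,back=-.008); robot.move_linear(p,rate=.05); st(y)
    if abs(robot.read_wrist_force()[1])>14: break
snap("a6","side",(240,150,340,270),4.8)
robot.dwell(.2);st()
def f():
    return np.mean([robot.read_wrist_force() for _ in range(3)],0)@capR(YAW)
for x in np.arange(-.010,.0011,.002):
    p,o=bpose(x,0,0,back=-.008); robot.move_linear(p,rate=.015); F=f(); print("x%.3f"%x,F.round(1))
    if F[0]<-9 or abs(F[1])>9: print("stop"); break
st()
```

```text
0.03 t11.0 tcp [ 0.577  -0.0091  0.0763] F [-1.1 -1.1  4.9] w0.777
0.015 t11.4 tcp [ 0.5766 -0.0242  0.0764] F [ 0.1 -0.9  4.3] w0.783
0 t11.9 tcp [ 0.5761 -0.0392  0.0764] F [ 0.3 -0.2  5.2] w0.781
 t12.1 tcp [ 0.5761 -0.0391  0.0764] F [ 0.9 -1.1  5.2] w0.782
x-0.010 [-1.2 -0.1  5. ]
x-0.008 [-0.9  0.4  5.8]
x-0.006 [-6.5  1.4  8.8]
x-0.004 [-2.5  0.9  6.9]
x-0.002 [-2.4  1.3  6.4]
x0.000 [-20.   -0.2  19.7]
stop
 t13.8 tcp [ 0.5877 -0.0392  0.0764] F [-20.    0.4  19.7] w0.780
```

View pics/a6c.png

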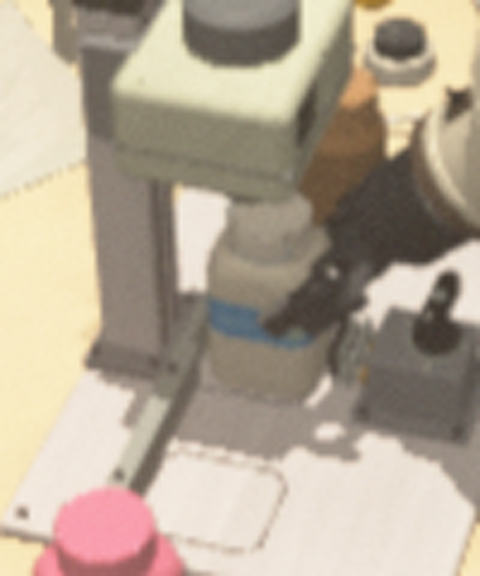

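Run:
```python
from h import *
p,o=bpose(-.0007,0,0,back=-.008); robot.move_linear(p,rate=.01); robot.dwell(.3); st()
snap("a7","side",(240,150,340,270),4.8);snap("a7t","top",(275,155,345,235),7)
```

```text
t14.4 tcp [ 0.5872 -0.0391  0.0763] F [-5.1  2.   8.8] w0.777
```

View pics/a7c.png

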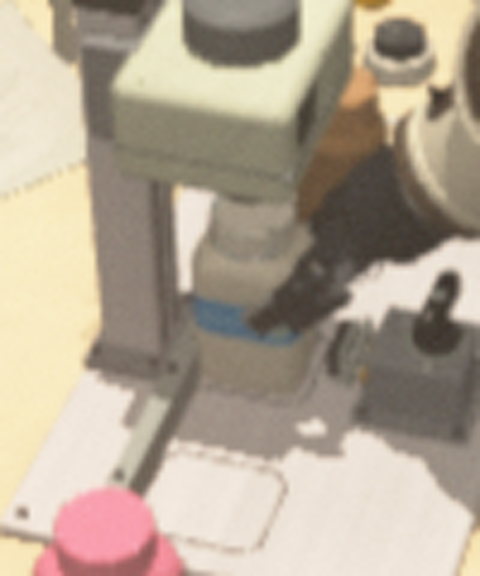

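View pics/a7tc.png

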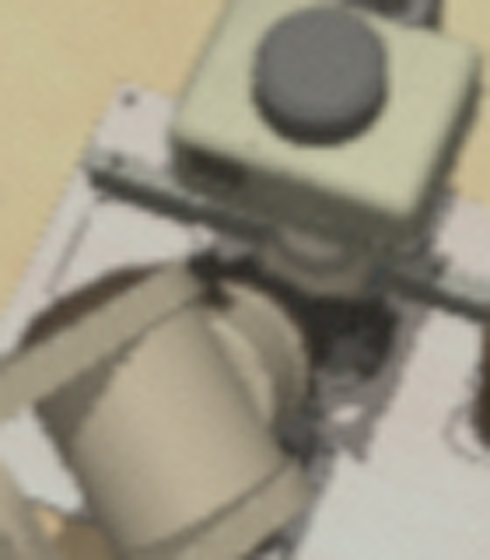

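The bottle at side crop (255,320) stands upright under the head, with its rear in the fence gap. I'll release, back out along the tool axis, and check.

Run:
```python
from h import *
robot.let_go(); st("open")
for b in (.03,.13):
    p,o=bpose(-.0007,0,0,back=b); robot.move_linear(p,rate=.06 if b<.05 else .15); st(b)
snap("a8","side",(240,150,340,270),4.8);snap("a8t","top",(275,155,345,235),7)
# knob grasp poses: top down
for base in (0,.5,1.05,1.6,2.1):
    # bar angle: along capper y at 0, clockwise. jaws (tool y) across bar: capper x rotated by -base
  for fl in (0,np.pi):
    a=YAW-base+fl; y=np.array([np.cos(a),np.sin(a),0]); z=np.array([0,0,-1.]); M=np.c_[np.cross(y,z),y,z]
    pt=W([-.130,0,.096+.0]); 
    js=[robot.ik(pt+[0,0,h],q(M)) for h in (-.01,.1)]
    print(base,fl,[None if j is None else np.round(j,2).tolist() for j in js])
```

```text
open t14.8 tcp [ 0.5871 -0.0394  0.0759] F [0.3 0.4 0.1] w0.998
0.03 t15.6 tcp [ 0.5614 -0.0388  0.104 ] F [-0.6 -0.1 -0.2] w0.993
0.13 t16.4 tcp [ 0.4934 -0.0367  0.1766] F [ 0.3 -0.3  0.5] w1.000
0 0 [[-0.24, 0.01, 1.89, -0.0, 1.24, -0.21], [-0.24, -0.07, 1.74, -0.0, 1.47, -0.21]]
0 3.141592653589793 [None, None]
0.5 0 [[-0.24, 0.01, 1.89, -0.0, 1.24, 0.29], [-0.24, -0.07, 1.74, -0.0, 1.47, 0.29]]
0.5 3.141592653589793 [None, None]
1.05 0 [[-0.24, 0.01, 1.89, -0.0, 1.24, 0.84], [-0.24, -0.07, 1.74, -0.0, 1.47, 0.84]]
1.05 3.141592653589793 [[-0.24, 0.01, 1.89, -0.0, 1.24, -2.31], [-0.24, -0.07, 1.74, -0.0, 1.47, -2.31]]
1.6 0 [[-0.24, 0.01, 1.89, -0.0, 1.24, 1.39], [-0.24, -0.07, 1.74, -0.0, 1.47, 1.39]]
1.6 3.141592653589793 [[-0.24, 0.01, 1.89, -0.0, 1.24, -1.76], [-0.24, -0.07, 1.74, -0.0, 1.47, -1.76]]
2.1 0 [[-0.24, 0.01, 1.89, -0.0, 1.24, 1.89], [-0.24, -0.07, 1.74, -0.0, 1.47, 1.89]]
2.1 3.141592653589793 [[-0.24, 0.01, 1.89, -0.0, 1.24, -1.26], [-0.24, -0.07, 1.74, -0.0, 1.47, -1.26]]
```

View pics/a8c.png

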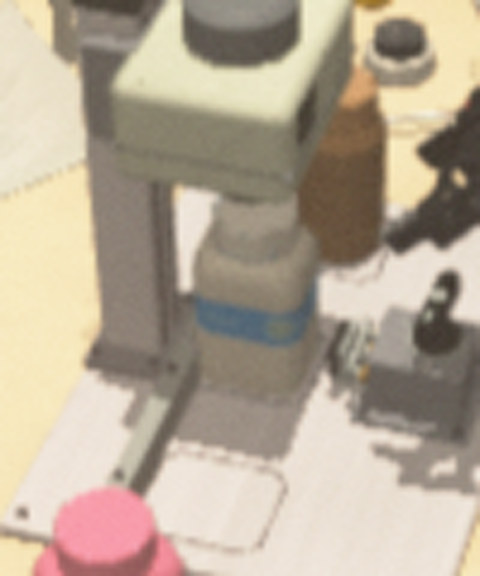

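View pics/a8tc.png

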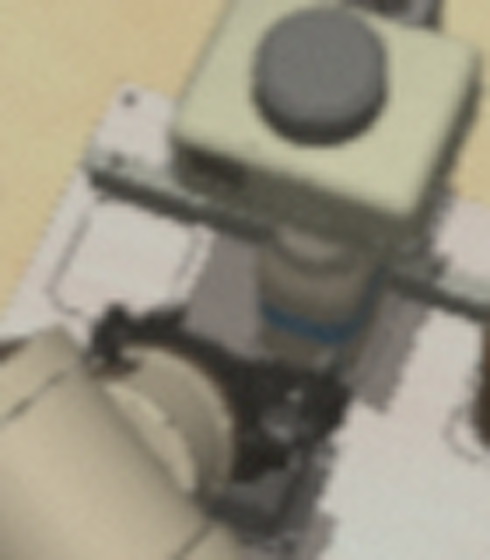

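The bottle at crop (255,310) stands alone, square in the nest, and the pad at (350,350) is clear. Next is the knob; I'll check its predicted position against the first picture.

```bash
cat >> h.py <<'E'
def knob(ang,h=0.,dx=0.,dy=0.):
    a=YAW-ang; y=np.array([np.cos(a),np.sin(a),0]); z=np.array([0,0,-1.])
    return W([-.130+dx,dy,.079+h]), q(np.c_[np.cross(y,z),y,z])
def fm(n=4): return np.mean([np.r_[robot.read_wrist_force()@capR(YAW),robot.read_torque()@capR(YAW)] for _ in range(n)],0).round(1)
E
python3 - <<'E'
from h import *
out=[]
for n,s in(("top",12),("side",12)):
    c=proj(n,[W([-.13,0,.1])])[0].astype(int); im=cv2.imread(f"pics/{n}{'0' if n=='top' else '0'}.png")
    if n=="side": im=cv2.imread("pics/a8.png")
    x0,y0=c-16; cr=cv2.resize(im[y0:y0+32,x0:x0+32],None,fx=s,fy=s,interpolation=cv2.INTER_CUBIC)
    P=[W([-.13+i*.008,j*.031,.108]) for i,j in((-1,-1),(-1,1),(1,1),(1,-1))]
    q_=((proj(n,P)-[x0,y0]+.5)*s).astype(np.int32); cv2.polylines(cr,[q_],True,(0,255,0),1); out.append(cr)
cv2.imwrite("pics/k.png",np.hstack(out))
E
```

```text
(no output)
```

View pics/k.png

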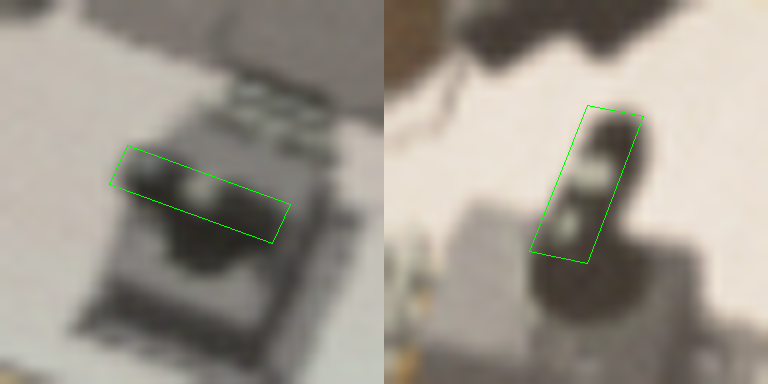

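The predicted bar lies on the knob in both views (top (200,195), side (590,185)), and the bar is along the capper's y. Now I'll grip it.

Run:
```python
from h import *
p,o=bpose(-.0007,0,0,back=.17)
try: robot.move_linear(p,rate=.2)
except robot.Unreachable: print("unr")
p,o=knob(0,.13); robot.move_to(p,o); st()
p,o=knob(0,.04); robot.move_linear(p,rate=.12)
p,o=knob(0,0); robot.move_linear(p,rate=.06); st(); print(fm())
robot.clamp(squeeze=60); robot.dwell(.2); st("grip"); print(fm())
snap("a9","side",(240,150,340,270),4.8)
```

```text
t18.0 tcp [ 0.4596 -0.0355  0.2082] F [ 0.5  0.5 -0.5] w1.002
 t19.7 tcp [ 0.4598 -0.0358  0.0792] F [ 1.2 -0.9  0.1] w0.999
[ 1.2 -0.9  0.1  0.  -0.  -0. ]
grip t20.6 tcp [ 0.4602 -0.0358  0.0794] F [5.1 0.5 3.4] w0.188
[ 5.   0.7  3.4  0.1 -0.8  0. ]
```

View pics/a9c.png

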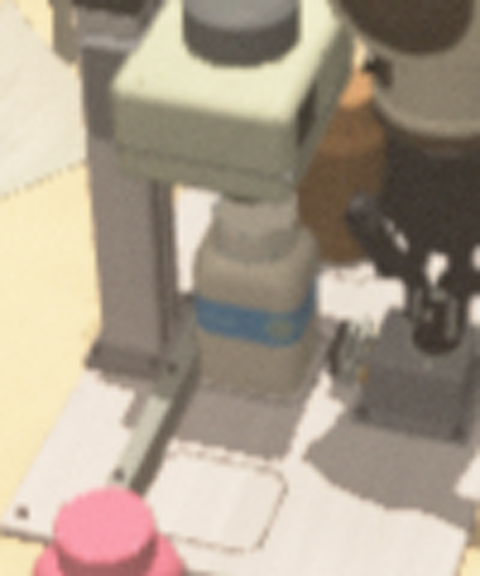

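Run:
```python
from h import *
for a in np.arange(.12,1.09,.12):
    p,o=knob(a,0,.0006,0); robot.move_to(p,o); F=fm(2); print("%.2f"%a,"t%.1f"%robot.read_time(),F)
    if np.linalg.norm(F[:3])>50: print("stop");break
st()
snap("b1","side",(240,150,340,270),4.8)
```

```text
0.12 t20.9 [-0.8  0.8  5.5  0.1 -0.1  0. ]
0.24 t21.1 [ 1.5  0.9  5.6  0.1 -0.2 -0. ]
0.36 t21.4 [ 2.3  1.2  6.3  0.1 -0.3 -0. ]
0.48 t21.6 [ 3.9 -0.7  5.9 -0.  -0.5  0. ]
0.60 t21.9 [ 3.4 -0.6  5.6 -0.1 -0.7 -0. ]
0.72 t22.1 [ 5.6 -1.7  4.4 -0.2 -0.8 -0.1]
0.84 t22.4 [ 6.  -1.6  3.9 -0.2 -0.9 -0. ]
0.96 t22.6 [ 6.4 -2.2  4.4 -0.3 -1.  -0. ]
1.08 t22.9 [ 7.1 -4.1  4.6 -0.4 -1.   0.1]
 t22.9 tcp [ 0.4609 -0.0361  0.0794] F [ 7.  -4.3  4.6] w0.184
```

View pics/b1c.png

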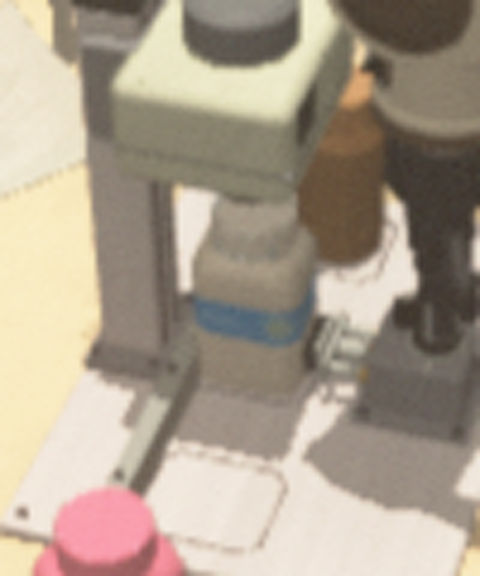

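The pad at crop (335,345) has advanced to the bottle front, forces are small, and joint 6 still has range. I'll continue in the same grasp.

Run:
```python
from h import *
for a in np.r_[np.arange(1.2,2.05,.12),2.1,2.14]:
    p,o=knob(a,0,.0012,-.0004); robot.move_to(p,o); F=fm(2); print("%.2f"%a,"t%.1f"%robot.read_time(),F)
    if np.linalg.norm(F[:3])>50 or abs(F[5])>8: print("stop");break
st()
snap("b2","side",(240,150,340,270),4.8)
```

```text
1.20 t23.2 [ 1.2 -0.4  8.6 -0.  -0.2  0.1]
1.32 t23.4 [ 2.1 -1.9  7.3 -0.2 -0.2  0.1]
1.44 t23.7 [ 1.  -2.   7.2 -0.3 -0.2  0. ]
1.56 t23.9 [ 1.7 -3.8  7.5 -0.5 -0.3  0. ]
1.68 t24.2 [ 1.8 -3.3  7.2 -0.7 -0.2 -0. ]
1.80 t24.4 [ 1.1 -4.5  7.1 -0.8 -0.2 -0.1]
1.92 t24.7 [ 1.9 -6.7  6.6 -0.9 -0.2 -0.1]
2.04 t24.9 [ 0.9 -7.   7.2 -1.1 -0.1 -0.2]
2.10 t25.2 [-0.2 -6.9  7.6 -1.1 -0.1  0.4]
2.14 t25.4 [ 0.3 -7.   7.1 -1.3 -0.1  0.7]
 t25.4 tcp [ 0.461  -0.0369  0.0794] F [ 0.1 -7.   7.1] w0.186
```

View pics/b2c.png

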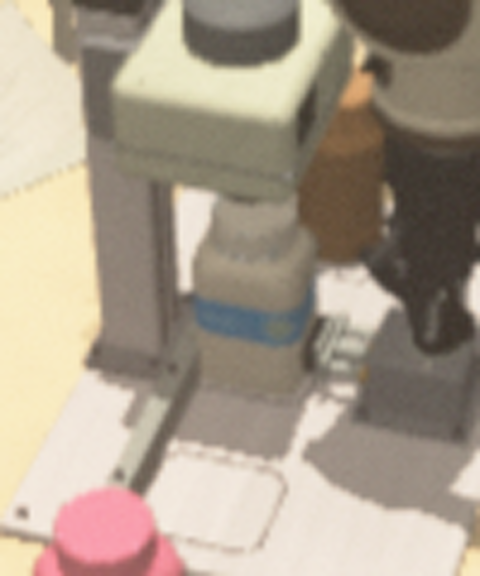

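Torque about the knob axis changed sign past 1.68 rad and rises at 2.10–2.14, which fits the snap and then the end stop. I'll press slightly more, release, rise and check.

Run:
```python
from h import *
p,o=knob(2.18,0,.0012,-.0008); robot.move_to(p,o); print(fm()); robot.dwell(.2)
p,o=knob(2.12,0,.0012,-.0008); robot.move_to(p,o); print(fm())
robot.let_go(); st()
p,o=knob(2.12,.05,.0012,-.0008); robot.move_linear(p,rate=.06)
p,o=knob(2.12,.13,.0012,-.0008); robot.move_linear(p,rate=.15); st()
j=robot.read_q(); j[0]=1.0; robot.set_joints(j); st()
snap("c1","side",(240,150,340,270),4.8);snap("c1t","top",(255,135,385,255),5)
```

```text
[-17.    8.2  14.7   1.2   2.2   0.1]
[ 3.6 -3.9  5.  -0.8 -0.6  0.8]
 t26.9 tcp [ 0.4608 -0.0365  0.079 ] F [ 0.3 -0.4  0.1] w0.996
 t28.5 tcp [ 0.4605 -0.0365  0.208 ] F [-0.6  0.  -1.4] w1.002
 t30.5 tcp [0.1821 0.4246 0.2079] F [ 0.4 -0.4  0.2] w0.997
```

View pics/c1c.png

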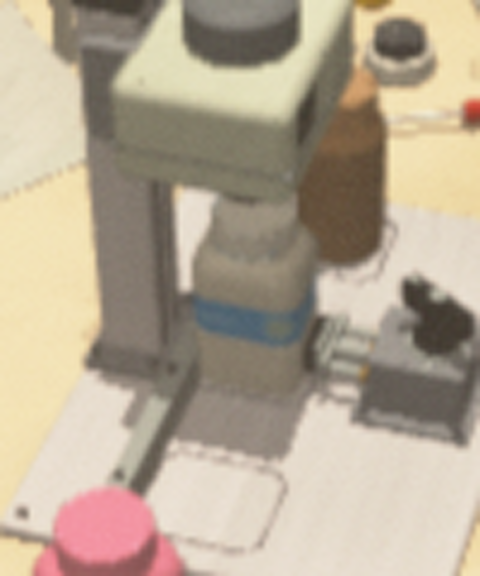

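View pics/c1tc.png

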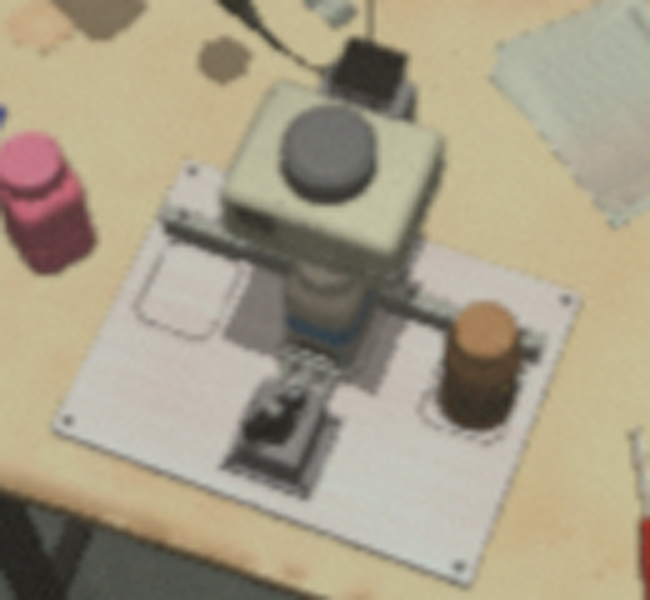

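Run:
```python
from h import *
out=[]
for n,f,s in(("top","c1t",12),("side","c1",12)):
    im=cv2.imread(f"pics/{f}.png"); c=proj(n,[W([-.13,0,.1])])[0].astype(int); x0,y0=c-16
    cr=cv2.resize(im[y0:y0+32,x0:x0+32],None,fx=s,fy=s,interpolation=cv2.INTER_CUBIC)
    for a,col in((2.1,(0,255,0)),(1.65,(0,0,255))):
        d=np.array([np.sin(a),np.cos(a)]);e=np.array([d[1],-d[0]])
        P=[W([*(np.array([-.129,0])+i*.031*d+k*.008*e),.108]) for i,k in((-1,-1),(-1,1),(1,1),(1,-1))]
        cv2.polylines(cr,[((proj(n,P)-[x0,y0]+.5)*s).astype(np.int32)],True,col,1)
    out.append(cr)
cv2.imwrite("pics/k2.png",np.hstack(out))
# jar moved?
for n,f in(("top","c1t"),("side","c1")):
    r=cv2.imread(f"pics/{n}0.png").astype(float);m=cv2.imread(f"pics/{f}.png").astype(float)
    sl=np.s_[190:225,340:365] if n=="top" else np.s_[160:206,300:322]
    print(n,"jar diff",cv2.phaseCorrelate(r[sl].mean(2).copy(),m[sl].mean(2).copy()))
```

```text
top jar diff ((0.4714926446337042, -0.05292334229466178), 1.0002435533443084)
side jar diff ((0.10028225772219912, -0.29349129958371734), 0.9455200859850981)
```

View pics/k2.png

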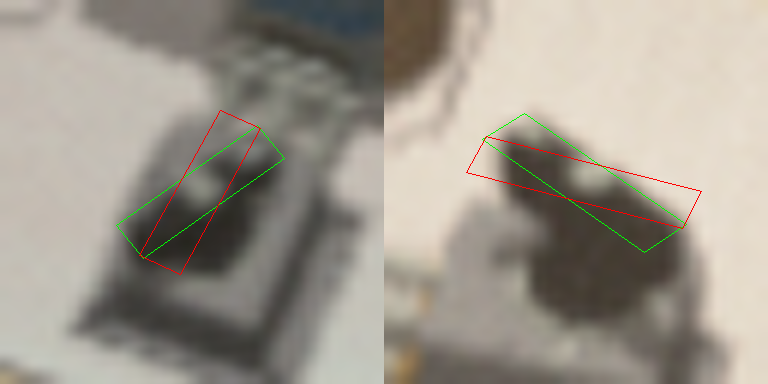

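The bar matches the 2.1 rad outline (green) in both views and not the 1.65 one. The pad touches the bottle, the bottle is upright in the nest, and the jar has not moved. I'm handing in.

Run:
```python
from h import *
st(); robot.close_job()
```

```text
t30.6 tcp [0.1822 0.4246 0.208 ] F [ 0.2 -0.3  0.4] w0.996
the job is handed in; nothing more can be done
```

I slid the white bottle upright along the plate into the nest, let go, and turned the clamp knob to its end. I handed the job in at about 30.6 s; no verdict was reported.

- **Bottle:** it met the rear of the nest at about the predicted home depth, with about 20 N on the wrist, which I eased to about 5 N before letting go. In the last pictures it stands upright under the head, square by eye.
- **Knob:** I turned it with one grasp instead of the two the task expected, because the last joint had enough range. The torque changed sign past dead centre and rose again at about 2.1 rad. After release, both views show the bar at about 2.1 rad, not 1.65.
- **Pad:** it is seen against the bottle, but I could not measure its pressing force.
- **Jar:** it shifted by 0.5 px or less between the first and last pictures, which is about 2 mm and within noise.
- **Robot:** it was clear of everything, with the wrist force near zero.

The two views put the capper's origin about 2 mm apart, so I used their average. The bottle's final position was judged from the contact force and the pictures, not measured separately to the millimetre.

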